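# Gather loose parts in the green corner of a tray

### The arm

A 6-joint arm with a two-finger parallel gripper is mounted at the origin on the work surface. World frame = base frame: x ahead of the robot, y to its left, z up, the work surface at z = 0. Lengths are in m, angles in degrees, forces in N, time in s.
With the tool pointing down it reaches from about 0.4 to 0.825 m from the base axis. Payload 7 kg.
Tool frame: the origin (TCP) lies midway between the tips of the shut fingers; the grasp point (between the pads) lies 19 mm behind it; z points along the fingers, y is the line along which they close (so a half turn about z gives the same grasp; the last joint's range is limited). The gripper opens to 88 mm and grips with 3 to 60 N. Pads are 19 mm wide; open, the fingers measure 130 mm over their backs; the gripper's body (78 mm by 193 mm) begins 47 mm behind the grasp point.
Start: joints at [16.507, 20.546, 0.682, 0, -70.136, -16.507], TCP at [0.675, -0, 0.197] pointing down, gripper open.
Joint ranges: [-176.03, 176.03], [-82.01, 121.73], [-58.28, 71.71], [-173.87, 95.51], [-174.79, -0.11], [-173.66, 173.66]. Speed limits (degrees/s): [136.94, 136.94, 172.46, 180, 180, 180].

### API

Orientations are given as [roll, pitch, yaw] about the fixed x, y, z axes, in that order (R = Rz(yaw) Ry(pitch) Rx(roll)).
In Python, from plant import r gives the robot as it stands.
- The arm moves only by the tool carry_out, never from a script. Its argument "deltas" is a list of rows, each a list of 3 entries, a list of its own where there are three numbers: the opening, from 0 (shut) to 1 (fully open), then the shift along the tool's x, y, z in mm, then the turn, a rotation vector about the tool's x, y, z in rad. In form: [[gripper, [tx, ty, tz], [rx, ry, rz]], ...]. A call has 1 to 12 rows; each row is the pose to reach, as a shift and turn from the pose commanded when the call began, along the tool's axes at that moment; what a row does not reach only later rows make up. A row lasts 1/10 s, in which the tool goes at most 50 mm and 8.59 degrees, less where a joint would pass 70% of its speed; a pose out of reach is approached as far as the arm can. A call with a gripper value outside its range is refused whole. The fingers move at their own pace and stop on an object; "squeeze" is the grip in N (left out, the last holds). Time passes only in rows, so rows that repeat a pose let the fingers close. It gives the time, the measured TCP pose, the force, the opening and the grip force at its end, in the units of the state.
- r.get_state(): the state, without advancing time (a new reading comes with each control period).
- r.capture(name): name is "scene" or "side" or "wrist"; returns (picture, depth): 480x640x3 uint8, red, green, blue; 480x640 float32, m along the optical axis (not along the pixel's ray), 0 where there is no reading.
- r.get_calibration(name): a dict with "fov_y" (degrees; the focal length in pixels is half the picture's height over the tangent of half this angle, whatever the lens; pixels are square), "cx", "cy" (the principal point, pixels), "view" (4x4, takes a point from world to camera coordinates). Camera axes: x right, y down, z forward; pixel columns grow to the right and rows downward; lengths in m; the calibration is good to about 2 mm. A picture is of the moment at which its call begins: read the wrist's pose just before it. get_calibration takes no time and is no camera call; for the wrist camera it gives the pose at the moment of the call.
- r.close_job(): hands the job in; it is judged then, once.
The state is a dict: "time_s": time; "joints": joint angles; "qd": joint speeds; "joint_torque": joint torques, N m; "tcp_pos": TCP position; "eef_rot": TCP orientation; "contact_force": force on the tool from outside, world axes, zero at the start; "moment": the same for the moment, N m; "gripper_width": finger opening in m; "gripper_force": force on a finger pad.
Only numpy, scipy, OpenCV 4.12 (cv2) and the standard library are available. Lean on these libraries where they do the work, as an engineer would, in place of code of your own. Each camera call takes 0.05 s, during which the arm holds its last target. There are 200 camera calls.

### The job

Lift the yellow parts tray by its handle, hold its green corner over the blue mat and tip the tray towards that corner until all four loose parts have slid onto the green patch. Finish while still holding it there, steady and tilted with the green corner lowest, the whole tray at least 3 cm clear of the bench. Leave the grey tray, phone, meter and screwdriver where they are.

Things in the scene. Friction and masses are not known exactly. Their poses are not given: they have to be found in the camera images.
- tray: Yellow open tray, 170 (its x) x 140 (its y) x 40 mm tall, walls and floor 4 mm, 0.2 to 0.33 kg, loose on the bench, with a black handle bar over its middle. Its corner at -x, +y is marked green inside and out. It is smooth: tipped 0.5 to 0.7 rad straight towards that corner, the parts slide across the floor and along the walls into it. Origin: centre of its underside, z up.
- handle (a point): Centre of the yellow tray's black handle bar, at (0, 0, 86) mm in the tray's frame, axes as the tray's. The bar is 158 mm long (along x), 14 mm thick (y), 22 mm tall (z), with a post on each short wall; nothing below it but the tray's floor. Grip it at its middle from above, across its 14 mm, firmly (30 N or more) so that it does not turn in the fingers.
- green_corner (a point): Outermost bottom point of the yellow tray's green corner, at (-85, 70, 0) mm in the tray's frame; axes as the tray's.
- patch (a point): Centre of the green square patch, 62 x 62 mm, that fills the green corner of the yellow tray's inner floor; at (-50, 35, 4) mm in the tray's frame; axes as the tray's.
- spacer1: Dark steel spacer, a disc of 15 mm diameter, 9 mm tall, 13 g. Starts loose on the yellow tray's floor, away from the green patch. Origin: centre of its underside.
- spacer2: Dark steel spacer, same as spacer1. Starts loose on the yellow tray's floor, away from the green patch. Origin: centre of its underside.
- module1: Small steel module, a block 18 x 14 x 8 mm with a black dot on top, 12 g. Starts loose on the yellow tray's floor, away from the green patch. Origin: centre of its underside.
- module2: Small steel module, same as module1. Starts loose on the yellow tray's floor, away from the green patch. Origin: centre of its underside.
- mat: Blue repair mat fixed flat on the bench, 110 x 110 mm, 2 mm thick. Origin: centre of its underside, axes along its sides.
- grey_tray: Grey tray of the same shape as the yellow one, unmarked, with two black caps in it; not to be moved. It stands to the left or right of the mat, the yellow tray on the other side. Origin: centre of its underside, handle along its x.
- phone: Opened phone lying flat, 62 x 118 x 14 mm, beyond the mat; not to be moved. Origin: centre of its underside.
- meter: Black multimeter lying flat, 75 x 135 x 40 mm, beyond the mat; not to be moved. Origin: centre of its underside.
- driver: Screwdriver with a green handle, 160 mm long, about 25 mm thick, lying crosswise between the robot and the mat; not to be moved. Origin: underside, near mid-length.
Not all that is in view belongs to the job. What is meant by the mat is not pink, and is the larger of those in its own colour.

How it is judged (in metres and radians):
On the way:
1. the yellow tray is lifted clear of the bench in the gripper (height (world z) of tray above 0.04 m and contact force between the fingers and tray above 1 N), for 0.2 s.
At the end, for the whole second after the job is handed in: Gripper holds the yellow tray at rest, tilted over 0.25 rad with the green corner lowest (over 0.09 rad along both sides), that corner over the blue mat and over 30 mm above the bench; all four parts lie still in the tray, origins on the green patch (2 mm margin) (contact force between the fingers and tray above 1 N and height (world z) of green_corner above 0.03 m and angle between tray's own z axis and vertical above 0.25 rad and angle between tray's own x axis and vertical below 1.48 rad and angle between tray's own y axis and vertical above 1.66 rad and linear speed of each of tray, spacer1, spacer2, module1, module2 below 0.03 m/s and angular speed of tray below 0.15 rad/s and x of green_corner in the frame of mat between -0.055 and 0.055 m and y of green_corner in the frame of mat between -0.055 and 0.055 m and x of spacer1 in the frame of patch between -0.035 and 0.033 m and y of spacer1 in the frame of patch between -0.033 and 0.035 m and z of spacer1 in the frame of patch between -0.01 and 0.036 m and x of spacer2 in the frame of patch between -0.035 and 0.033 m and y of spacer2 in the frame of patch between -0.033 and 0.035 m and z of spacer2 in the frame of patch between -0.01 and 0.036 m and x of module1 in the frame of patch between -0.035 and 0.033 m and y of module1 in the frame of patch between -0.033 and 0.035 m and z of module1 in the frame of patch between -0.01 and 0.036 m and x of module2 in the frame of patch between -0.035 and 0.033 m and y of module2 in the frame of patch between -0.033 and 0.035 m and z of module2 in the frame of patch between -0.01 and 0.036 m); the arm keeps its last pose, push and grip.
It fails at once if the grey tray, phone, meter or screwdriver is pushed more than 2 cm from where it stood (distance of any of grey_tray, phone, meter, driver from where it was at the start of the episode above 0.02 m).
It also fails if it takes over 43 s, if anything falls off the work surface, if the arm or the gripper's body presses on something with over 40 N, if the wrist force passes 120 N, or if a joint passes its speed limit or range.

## Working session

There is one attempt and no reset: what is moved stays moved. The work goes in short steps, Python scripts to look and compute and a tool call to move; the robot and the scene stay as the last step left them, time stands still between calls to the robot, and variables do not carry over. Pictures are saved under pics/ and viewed, at most 10 in all, crops included, and the job is handed in when it is done.

Besides the shell and the picture viewer there is one more tool, called in YAML: its name, and indented under it one key for each argument. carry_out: Moves the arm, as the interface text tells. Its arguments: {"type":"object","properties":{"deltas":{"type":"array"},"squeeze":{"type":"number"}},"required":["deltas"]}

```bash
mkdir -p pics; ls; python3 - <<'E'
from plant import r
import cv2,numpy as np
for n in("scene","side"):
    c=r.get_calibration(n); p,d=r.capture(n); np.savez(f"{n}.npz",p=p,d=d,f=240/np.tan(np.radians(c["fov_y"])/2),cx=c["cx"],cy=c["cy"],view=c["view"])
    cv2.imwrite(f"pics/{n}.png",p[:,:,::-1])
    print(c)
print(r.get_state())
E
```

```text
pics
{'fov_y': 45.92471123093516, 'cx': 322.9477579310242, 'cy': 234.02670707407634, 'view': array([[-0.73649738,  0.67641291,  0.00609719,  0.42294316],
       [ 0.58694212,  0.64350784, -0.49132129, -0.27329019],
       [-0.33625965, -0.35827815, -0.87095707,  1.49822654],
       [ 0.        ,  0.        ,  0.        ,  1.        ]])}
{'fov_y': 51.08192306712993, 'cx': 317.3070957543242, 'cy': 237.94907584704796, 'view': array([[ 0.99329252, -0.11402636, -0.01918209, -0.5558409 ],
       [-0.08481779, -0.60577057, -0.79110553,  0.10494231],
       [ 0.07858694,  0.78742619, -0.61137884,  1.2514723 ],
       [ 0.        ,  0.        ,  0.        ,  1.        ]])}
{'time_s': 0.1, 'joints': array([ 1.65068243e+01,  2.05873663e+01,  6.38773333e-01, -1.56053571e-02,
       -7.01348582e+01, -1.65078016e+01]), 'qd': array([-0.00262972,  0.06884034,  0.16008934,  0.00395634, -0.02434501,
        0.07274139]), 'joint_torque': array([-1.42273191e-03, -5.84165347e+01,  2.93752134e+01,  7.01551259e+00,
        1.01412315e-02, -6.66964229e-05]), 'tcp_pos': array([ 6.74528955e-01, -4.38788524e-05,  1.96520809e-01]), 'eef_rot': array([ 1.79915820e+02, -9.64808630e-03, -9.00062837e+01]), 'contact_force': array([ 0.49605655, -0.02870682, -0.32838179]), 'moment': array([0.01504551, 0.02579847, 0.043104  ]), 'gripper_force': 0.0, 'gripper_width': 0.08765276238737768}
```

View pics/scene.png

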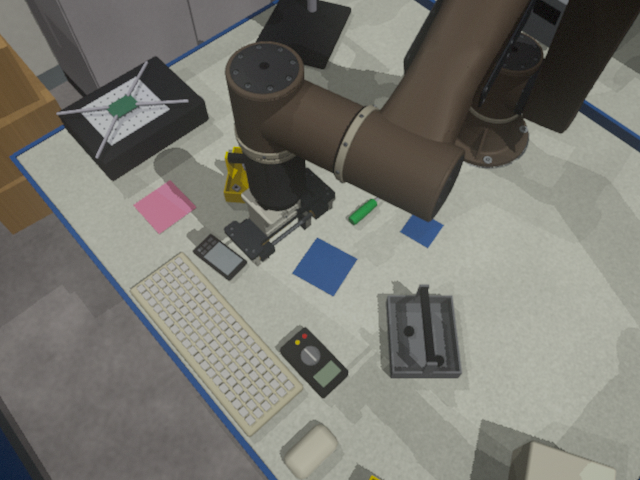

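The scene view shows the larger blue mat at (325,266), a smaller blue one at (422,229), a pink one at (165,207) and the grey tray at (424,335). The yellow tray is mostly hidden by the arm, near (237,175).

View pics/side.png

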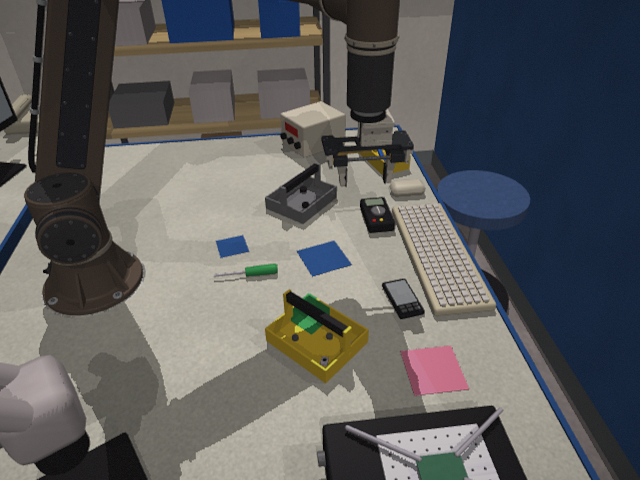

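The side view shows the yellow tray at (317,335) with its green corner at about (310,310), the large blue mat at (325,257), the small blue one at (232,245), and the screwdriver at (250,271). Blue candidates are (325,257) and (232,245). The first is larger, so it's the mat. I'll measure and confirm in a crop.

```bash
cat > h.py <<'E'
import numpy as np,cv2
def cloud(n):
    z=np.load(n+".npz");d=z["d"];v,u=np.mgrid[:480,:640]
    P=np.stack([(u-z["cx"])/z["f"]*d,(v-z["cy"])/z["f"]*d,d],-1)
    V=z["view"];return z["p"],(P-V[:3,3])@V[:3,:3],d>0
def rect(q): # mm
    return cv2.minAreaRect((q[:,:2]*1000).astype(np.float32))
E
python3 - <<'E'
from h import *
for n in("side","scene"):
    p,W,ok=cloud(n);hsv=cv2.cvtColor(p,cv2.COLOR_RGB2HSV);H,S,V=[hsv[...,i] for i in range(3)]
    ws=(W[...,0]>.2)&(W[...,0]<1)&(abs(W[...,1])<.5)&ok
    def rep(name,m,k=1):
        c,l,st,_=cv2.connectedComponentsWithStats((m&ws).astype(np.uint8))
        for i in np.argsort(-st[1:,4])[:k]+1:
            q=W[l==i];z=q[:,2];print(n,name,st[i],rect(q),'z',np.percentile(z,[5,50,95]).round(3))
    rep("blue",(H>105)&(H<120)&(S>120)&(W[...,2]<.02),2)
    Y=(H>20)&(H<33)&(S>130)
    rep("yellow",Y,1)
    rep("rim",cv2.dilate((Y&(W[...,2]>.03)).astype(np.uint8),np.ones((3,3)))>0,2)
    rep("green",(H>45)&(H<80)&(S>100),2)
    if n=="side":
        m=(V<60)&(W[...,2]>.07)&(W[...,2]<.115); m[:,:260]=0;m[:,380:]=0;m[:280]=0;m[380:]=0
        rep("handle",m,1)
        cv2.imwrite("pics/crop.png",cv2.resize(p[220:390,200:440,::-1],None,fx=3.3,fy=3.3,interpolation=cv2.INTER_CUBIC))
    rep("greytray",(S<60)&(W[...,2]>.03)&(W[...,2]<.05),2)
E
```

```text
side blue [ 414  156  148  260 1198] ((955.9611206054688, 0.015869140625), (999.6736450195312, 15.794160842895508), 89.92266082763672) z [-0.004 -0.     0.003]
side blue [ 297  241   54   35 1090] ((576.08544921875, 10.157638549804688), (107.89009857177734, 114.95946502685547), 16.075021743774414) z [-0.002  0.     0.003]
side yellow [ 265  290  104   93 3900] ((527.3753662109375, -266.5726013183594), (142.9644012451172, 172.766845703125), 42.2761116027832) z [0.    0.011 0.063]
side rim [ 264  289  106   85 1835] ((514.3674926757812, -226.71116638183594), (175.68443298339844, 249.28469848632812), 42.12355041503906) z [0.    0.035 0.094]
side rim [376 158  10  13  77] ((764.1575317382812, 205.98231506347656), (494.5627136230469, 25.739723205566406), 77.28857421875) z [0.014 0.038 0.277]
side green [291 307  32  27 417] ((516.1805419921875, -220.61270141601562), (46.30580520629883, 87.74092102050781), 33.54854202270508) z [0.001 0.003 0.022]
side green [245 264  32  12 284] ((414.7786560058594, -36.112770080566406), (76.86441040039062, 19.9753475189209), 2.104260206222534) z [0.007 0.
[... 1089 characters left out ...]
35644531), 59.403072357177734) z [0.002 0.038 0.101]
scene rim [231 146  13   9  87] ((624.4171142578125, -203.60894775390625), (455.5090026855469, 24.604705810546875), 61.394222259521484) z [-0.001  0.037  0.552]
scene green [349 199  28  25 290] ((412.4156799316406, -29.637767791748047), (93.57701873779297, 23.620779037475586), 3.6273083686828613) z [0.016 0.023 0.027]
scene greytray [ 280  328   67   65 1675] ((752.7353515625, 163.5213623046875), (72.5051040649414, 132.58648681640625), 0.6050281524658203) z [0.03  0.033 0.039]
scene greytray [ 285  425   49   52 1068] ((872.6694946289062, 290.0874938964844), (96.22467803955078, 51.60191345214844), 0.4629434049129486) z [0.03  0.033 0.037]
```

View pics/crop.png

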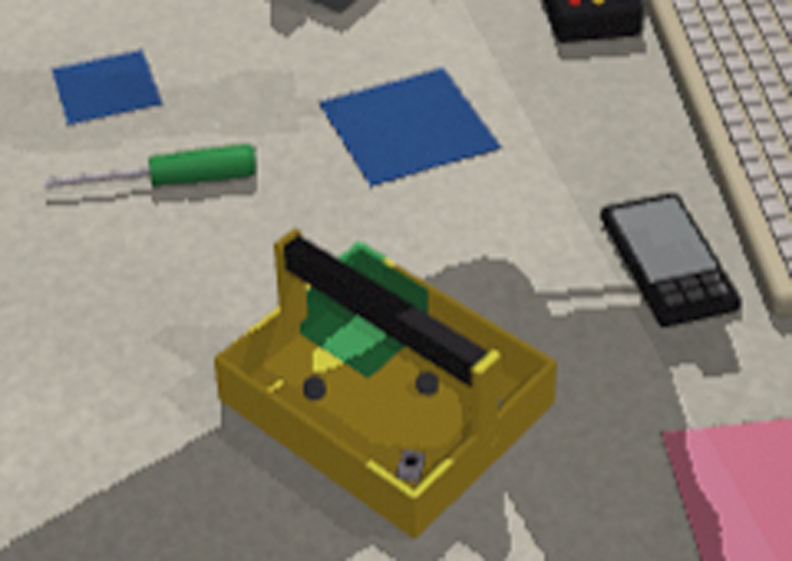

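The crop confirms it: the large blue mat is at about (410,125). The yellow tray's green corner points far (world +y), and its handle runs from (290,250) to (480,365). The handle centre is about (0.5265, -0.2655) and tray yaw is -48.3°. Next I hover above the handle.

carry_out:
  deltas:
    - [1,[20,11,0],[0,0,-0.08]]
    - [1,[55,31,3],[0,0,-0.2]]
    - [1,[95,53,6],[0,0,-0.32]]
    - [1,[135,76,10],[0,0,-0.45]]
    - [1,[175,98,14],[0,0,-0.56]]
    - [1,[215,120,17],[0,0,-0.66]]
    - [1,[245,137,20],[0,0,-0.71]]
    - [1,[260,145,20],[0,0,-0.728]]
    - [1,[265.5,148.5,20],[0,0,-0.728]]
    - [1,[265.5,148.5,20],[0,0,-0.728]]
    - [1,[265.5,148.5,20],[0,0,-0.728]]
  squeeze: 50

```text
time_s: 1.2
tcp_pos: [0.5268, -0.265, 0.1773]
eef_rot: [-180.0, 0.0, -48.3]
contact_force: [-0.4, 1.5, -0.3]
gripper_width: 0.0878
gripper_force: 0.0
```

```bash
python3 - <<'E'
from plant import r
from h import *
s=r.get_state();print(s["time_s"],s["tcp_pos"],s["eef_rot"],s["joints"])
for n in("wrist","scene"):
    c=r.get_calibration(n); p,d=r.capture(n); np.savez(f"{n}2.npz",p=p,d=d,f=240/np.tan(np.radians(c["fov_y"])/2),cx=c["cx"],cy=c["cy"],view=c["view"])
cv2.imwrite("pics/wrist2.png",np.load("wrist2.npz")["p"][:,:,::-1])
p,W,ok=cloud("wrist2")
m=(p.max(2)<70)&(W[...,2]>.085)&(W[...,2]<.105)&ok&(np.hypot(W[...,0]-.5265,W[...,1]+.2655)<.1)
print(m.sum(),rect(W[m]) if m.any() else 0)
E
```

```text
1.2 [ 0.52682418 -0.26504596  0.17726857] [-1.79994939e+02  4.19665984e-03 -4.83028816e+01] [-7.73243265e+00  1.33825594e+01 -1.21103020e+01 -7.28323996e-03
 -6.45070347e+01  4.94326856e+01]
2161 ((528.6990356445312, -266.853271484375), (13.256524085998535, 148.81167602539062), 41.945343017578125)
```

View pics/wrist2.png

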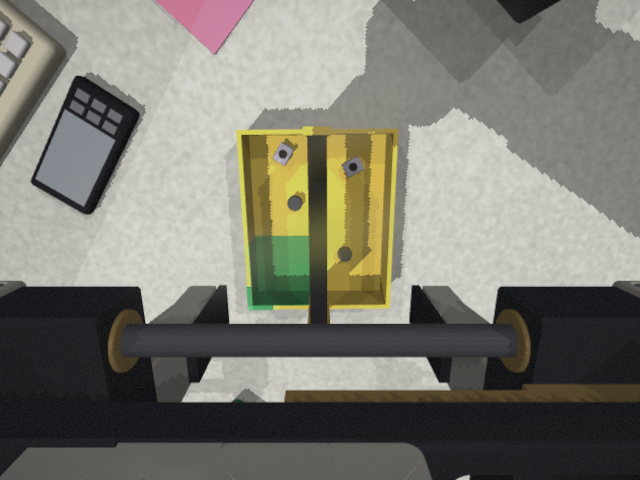

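The wrist view shows the handle (318,215) centred and aligned between the fingers. The parts are at (284,153), (353,167), (295,203) and (345,254), and the green corner is at (265,290). Now I descend and grip.

carry_out:
  deltas:
    - [1,[0,0,20],[0,0,0]]
    - [1,[0,0,50],[0,0,0]]
    - [1,[0,0,80],[0,0,0]]
    - [1,[0,0,100],[0,0,0]]
    - [1,[0,0,110],[0,0,0]]
    - [1,[0,0,110],[0,0,0]]
    - [0,[0,0,110],[0,0,0]]
    - [0,[0,0,110],[0,0,0]]
    - [0,[0,0,110],[0,0,0]]
    - [0,[0,0,110],[0,0,0]]
    - [0,[0,0,110],[0,0,0]]
    - [0,[0,0,110],[0,0,0]]
  squeeze: 55

```text
time_s: 2.5
tcp_pos: [0.5266, -0.2656, 0.0676]
eef_rot: [-180.0, -0.0, -48.3]
contact_force: [-1.0, -0.1, 0.3]
gripper_width: 0.0453
gripper_force: 0.0
```

carry_out:
  deltas:
    - [0,[0,0,0],[0,0,0]]
    - [0,[0,0,0],[0,0,0]]
    - [0,[0,0,0],[0,0,0]]
    - [0,[0,0,0],[0,0,0]]

```text
time_s: 2.9
tcp_pos: [0.5266, -0.2655, 0.0673]
eef_rot: [-180.0, -0.0, -48.3]
contact_force: [-0.7, -1.2, -0.2]
gripper_width: 0.0128
gripper_force: 9.4
```

carry_out:
  deltas:
    - [0,[0,0,0],[0,0,0]]
    - [0,[0,0,0],[0,0,0]]
    - [0,[0,0,0],[0,0,0]]
    - [0,[0,0,-5],[0,0,0]]
    - [0,[0,0,-15],[0,0,0]]
    - [0,[0,0,-30],[0,0,0]]
    - [0,[0,0,-50],[0,0,0]]
    - [0,[0,0,-70],[0,0,0]]
    - [0,[0,0,-90],[0,0,0]]
    - [0,[0,0,-105],[0,0,0]]
    - [0,[0,0,-115],[0,0,0]]
    - [0,[0,0,-120],[0,0,0]]

```text
time_s: 4.1
tcp_pos: [0.5267, -0.2656, 0.1886]
eef_rot: [-179.9, -0.1, -48.3]
contact_force: [-0.4, -0.5, -0.4]
gripper_width: 0.0002
gripper_force: 0.0
```

The gripper is empty (opening 0), so the grip slipped. I'll look.

```bash
cat > look.py <<'E'
from plant import r
from h import *
import sys
t=sys.argv[1]
s=r.get_state();print(s["time_s"],s["tcp_pos"],s["eef_rot"],s["joints"].round(1),s["gripper_width"],s["gripper_force"])
for n in("wrist","side"):
    c=r.get_calibration(n); p,d=r.capture(n); np.savez(f"{n}{t}.npz",p=p,d=d,f=240/np.tan(np.radians(c["fov_y"])/2),cx=c["cx"],cy=c["cy"],view=c["view"])
a=np.load(f"wrist{t}.npz")["p"];b=np.load(f"side{t}.npz")["p"]
cv2.imwrite(f"pics/both{t}.png",np.hstack([cv2.resize(a,(400,300)),cv2.resize(b[180:420,200:520],(400,300))])[:,:,::-1])
E
python3 look.py 3
```

```text
4.1 [ 0.5267494  -0.26558754  0.1886051 ] [-1.79949085e+02 -6.13356468e-02 -4.82901416e+01] [ -7.8  12.9 -11.2   0.  -65.8  49.5] 0.00015035253369511515 0.0
```

View pics/both3.png

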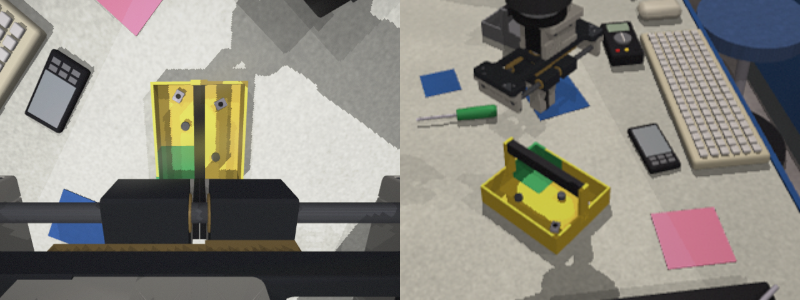

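Wrist and side views show the tray untouched at its old place, with the gripper shut above the handle. I'll check where the fingertips really are against the reported TCP, and re-measure the handle.

```bash
python3 - <<'E'
from h import *
for n in("side3","wrist3"):
    p,W,ok=cloud(n)
    c=np.array([.5267,-.2656])
    near=ok&(np.hypot(W[...,0]-c[0],W[...,1]-c[1])<.12)
    m=near&(p.max(2)<60)&(W[...,2]>.075)&(W[...,2]<.12)
    q=W[m];print(n,"handle",len(q),rect(q) if len(q) else 0, np.percentile(q[:,2],[5,50,95]) if len(q) else 0)
    f=near&(W[...,2]>.13)&(W[...,2]<.3);q=W[f];print(" finger n",len(q))
    if len(q):
        print(np.percentile(q[:,2],[0,1,5,20,50]));b=q[q[:,2]<np.percentile(q[:,2],5)];print("low",b.mean(0),b.std(0))
    z=np.load(n+".npz");V=z["view"];h=V[:3,:3]@np.array([.5267,-.2656,.1886])+V[:3,3];print("tcp px",z["cx"]+z["f"]*h[0]/h[2],z["cy"]+z["f"]*h[1]/h[2],h[2])
s=np.load("side3.npz")["p"];w=np.load("wrist3.npz")["p"]
o=np.hstack([cv2.resize(s[200:350,260:400],(420,450),interpolation=3),cv2.resize(w[230:430,240:400],(360,450),interpolation=3)])
cv2.imwrite("pics/z3.png",o[:,:,::-1])
E
```

```text
side3 handle 712 ((524.8726196289062, -266.57513427734375), (17.184871673583984, 157.13790893554688), 43.2011604309082) [0.07695648 0.09298028 0.09702815]
 finger n 1032
[0.21511572 0.22037379 0.22592622 0.24520155 0.28951352]
low [ 0.52592737 -0.27431639  0.22199543] [0.01055803 0.00547503 0.00235554]
tcp px 314.1921965522336 275.26882126541295 0.9684175986606014
wrist3 handle 731 ((519.1307983398438, -258.49920654296875), (12.588223457336426, 134.41461181640625), 42.232688903808594) [0.09634511 0.09743218 0.09849916]
 finger n 16742
[0.21831811 0.22610717 0.24987304 0.28755618 0.29338919]
low [ 0.5315102  -0.27187797  0.23450656] [0.00336536 0.00302911 0.00807661]
tcp px 317.585129353259 277.63313241442756 0.20064887562870592
```

View pics/z3.png

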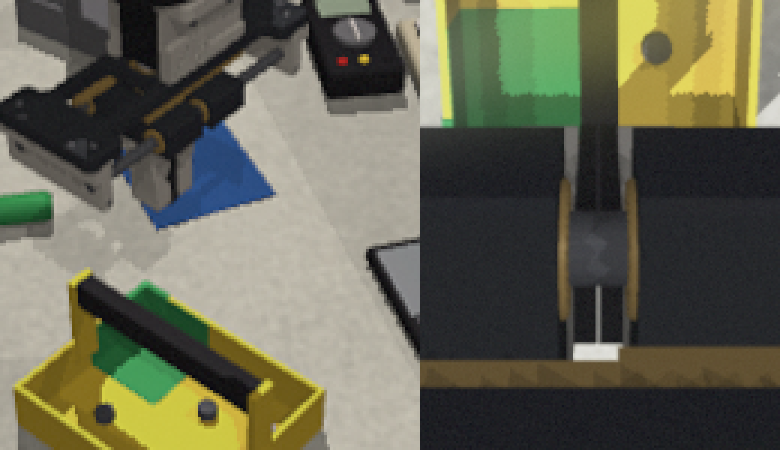

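The zoom shows the real fingertips at side pixel about (315,269), noticeably above where the reported TCP projects (314,275). The grasp was therefore too shallow. I'll quantify the offset.

```bash
python3 - <<'E'
from h import *
p,W,ok=cloud("side3")
for v in range(255,280,2): print(v,[(p[v,u].tolist(),(W[v,u]*1000).round().astype(int).tolist()) for u in (309,313,317)])
z=np.load("side3.npz");V=z["view"]
for dz in (0,.01,.02,.03):
    h=V[:3,:3]@np.array([.5267,-.2656,.1886+dz])+V[:3,3];print(dz,z["cx"]+z["f"]*h[0]/h[2],z["cy"]+z["f"]*h[1]/h[2])
E
```

```text
255 [([82, 78, 73], [517, -283, 255]), ([83, 79, 74], [524, -284, 255]), ([15, 17, 18], [532, -273, 245])]
257 [([86, 82, 76], [517, -282, 249]), ([92, 87, 82], [524, -283, 250]), ([18, 18, 19], [532, -274, 241])]
259 [([89, 86, 80], [517, -280, 243]), ([106, 102, 95], [524, -286, 247]), ([22, 21, 22], [532, -274, 236])]
261 [([89, 85, 80], [517, -279, 237]), ([105, 100, 94], [524, -283, 240]), ([17, 17, 20], [532, -270, 228])]
263 [([91, 86, 81], [516, -280, 233]), ([106, 100, 94], [523, -285, 237]), ([28, 28, 28], [532, -276, 228])]
265 [([94, 90, 84], [517, -277, 226]), ([106, 101, 94], [523, -284, 231]), ([38, 35, 33], [532, -273, 220])]
267 [([99, 94, 85], [516, -278, 222]), ([108, 102, 95], [523, -285, 227]), ([36, 47, 66], [532, -273, 215])]
269 [([42, 67, 113], [535, -34, 3]), ([93, 92, 94], [523, -282, 219]), ([40, 72, 122], [555, -33, -1])]
271 [([61, 80, 115], [534, -37, -2]), ([36, 69, 119], [544, -42, 2]), ([41, 73, 121], [554, -41, -1])]
273 [([151, 146, 134], [534, -44, -2]), ([40, 71, 119], [543, -48, 0]), ([40, 72, 121], [553, -49, 0])]
275 [([168, 164, 150], [532, -56, 2]), ([29, 56, 99], [542, -56, 1]), ([151, 148, 140], [552, -57, 0])]
277 [([164, 159, 148], [532, -60, -1]), ([170, 165, 152], [542, -62, -1]), ([177, 172, 160], [551, -65, 1])]
279 [([162, 159, 148], [531, -64, -4]), ([165, 161, 149], [541, -70, 0]), ([183, 179, 166], [551, -70, -1])]
0 314.1921965522336 275.26882126541295
0.01 314.07229145203746 271.37698214290276
0.02 313.9508530281502 267.43537491946796
0.03 313.8278516795268 263.44303881440777
```

The fingertips are really about 27 mm above the reported TCP, so the first grip only caught the bar's top edge. I regrip about 26 mm deeper, with a half-open gripper.

carry_out:
  deltas:
    - [0.55,[0,0,0],[0,0,0]]
    - [0.55,[0,0,0],[0,0,0]]
    - [0.55,[0,0,0],[0,0,0]]
    - [0.55,[0,0,0],[0,0,0]]
    - [0.55,[0,0,0],[0,0,0]]
    - [0.55,[0,0,25],[0,0,0]]
    - [0.55,[0,0,60],[0,0,0]]
    - [0.55,[0,0,90],[0,0,0]]
    - [0.55,[0,0,115],[0,0,0]]
    - [0.55,[0,0,135],[0,0,0]]
    - [0.55,[0,0,146],[0,0,0]]
    - [0.55,[0,0,146],[0,0,0]]

```text
time_s: 5.4
tcp_pos: [0.5255, -0.2653, 0.0399]
eef_rot: [179.9, 0.1, -48.3]
contact_force: [-0.4, -0.3, -0.2]
gripper_width: 0.0482
gripper_force: 0.0
```

carry_out:
  deltas:
    - [0,[0,0,0],[0,0,0]]
    - [0,[0,0,0],[0,0,0]]
    - [0,[0,0,0],[0,0,0]]
    - [0,[0,0,0],[0,0,0]]
    - [0,[0,0,0],[0,0,0]]
    - [0,[0,0,0],[0,0,0]]
    - [0,[0,0,0],[0,0,0]]
    - [0,[0,0,0],[0,0,0]]
    - [0,[0,0,0],[0,0,0]]
  squeeze: 55

```text
time_s: 6.3
tcp_pos: [0.5267, -0.2656, 0.0419]
eef_rot: [-180.0, -0.0, -48.3]
contact_force: [-1.6, 1.4, 5.6]
gripper_width: 0.0136
gripper_force: 55.0
```

Held at 55 N with a 13.6 mm opening. Lifting.

carry_out:
  deltas:
    - [0,[0,0,-3],[0,0,0]]
    - [0,[0,0,-10],[0,0,0]]
    - [0,[0,0,-22],[0,0,0]]
    - [0,[0,0,-40],[0,0,0]]
    - [0,[0,0,-60],[0,0,0]]
    - [0,[0,0,-80],[0,0,0]]
    - [0,[0,0,-100],[0,0,0]]
    - [0,[0,0,-118],[0,0,0]]
    - [0,[0,0,-132],[0,0,0]]
    - [0,[0,0,-142],[0,0,0]]
    - [0,[0,0,-147],[0,0,0]]
    - [0,[0,0,-148],[0,0,0]]

```text
time_s: 7.5
tcp_pos: [0.5266, -0.2655, 0.1899]
eef_rot: [-180.0, -0.0, -48.3]
contact_force: [-0.2, -0.7, -4.1]
gripper_width: 0.0138
gripper_force: 55.0
```

```bash
python3 - <<'E'
import numpy as np
from scipy.spatial.transform import Rotation as R
R0=R.from_euler('xyz',[180,0,-48.3],degrees=True); T=R.from_euler('x',180,degrees=True) # tray=tool*T
tcp=np.array([.5266,-.2655,.1899]); mat=np.array([.578,.0105])
off=np.array([0,0,-.044])
g=lambda Rt,th: None
for th in (.3,.6,.65):
    Rt=R0*R.from_rotvec([-th*.7071,th*.7071,0])
    c=Rt.apply(off)+(Rt*T).apply([-.085,.07,-.086])
    t=np.array([*mat,.065])-c
    X=(Rt*T).as_matrix()
    print(th,"tcp",t.round(4),"tool delta mm",(R0.inv().apply(t-tcp)*1000).round(1),"angles",np.arccos(X[2]).round(3))
    cn=[(t+Rt.apply(off)+(Rt*T).apply([sx*.085,sy*.07,-.086])).round(3) for sx in(-1,1) for sy in(-1,1)];print(cn)
E
```

```text
0.3 tcp [ 0.5833 -0.0823  0.1375] tool delta mm [ -99.1 -164.2   52.4] angles [1.36  1.781 0.3  ]
[array([ 0.474, -0.078,  0.094]), array([0.578, 0.01 , 0.065]), array([ 0.587, -0.2  ,  0.13 ]), array([ 0.691, -0.111,  0.101])]
0.6 tcp [ 0.5847 -0.0567  0.1615] tool delta mm [-117.2 -182.3   28.4] angles [1.16  1.982 0.6  ]
[array([ 0.474, -0.065,  0.121]), array([0.578, 0.011, 0.065]), array([ 0.589, -0.171,  0.189]), array([ 0.692, -0.095,  0.133])]
0.65 tcp [ 0.585  -0.0518  0.1648] tool delta mm [-120.7 -185.8   25.1] angles [1.129 2.013 0.65 ]
[array([ 0.475, -0.062,  0.125]), array([0.578, 0.011, 0.065]), array([ 0.589, -0.165,  0.198]), array([ 0.693, -0.092,  0.138])]
```

carry_out:
  deltas:
    - [0,[-3,-5,0],[0,0,0]]
    - [0,[-11,-17,0],[0,0,0]]
    - [0,[-24,-37,0],[0,0,0]]
    - [0,[-40,-62,0],[0,0,0]]
    - [0,[-57,-88,0],[0,0,0]]
    - [0,[-74,-115,0],[0,0,0]]
    - [0,[-89,-138,0],[0,0,0]]
    - [0,[-101,-157,0],[0,0,0]]
    - [0,[-110,-170,0],[0,0,0]]
    - [0,[-115,-179,0],[0,0,0]]
    - [0,[-118,-183,0],[0,0,0]]
    - [0,[-118,-183,0],[0,0,0]]

```text
time_s: 8.7
tcp_pos: [0.5845, -0.0555, 0.1891]
eef_rot: [180.0, 0.0, -48.3]
contact_force: [-0.5, -0.9, -3.7]
gripper_width: 0.0133
gripper_force: 55.0
```

carry_out:
  deltas:
    - [0,[0,0,2],[-0.03,0.03,0]]
    - [0,[0,0,4],[-0.08,0.08,0]]
    - [0,[0,0,7],[-0.13,0.13,0]]
    - [0,[0,0,10],[-0.18,0.18,0]]
    - [0,[0,0,13],[-0.23,0.23,0]]
    - [0,[0,0,16],[-0.28,0.28,0]]
    - [0,[0,0,19],[-0.33,0.33,0]]
    - [0,[0,0,21],[-0.38,0.38,0]]
    - [0,[0,0,23],[-0.42,0.42,0]]
    - [0,[-1,-1,25],[-0.45,0.45,0]]
    - [0,[-2,-2,26],[-0.46,0.46,0]]
    - [0,[-3,-3,26],[-0.46,0.46,0]]

```text
time_s: 9.9
tcp_pos: [0.5848, -0.0516, 0.1628]
eef_rot: [151.7, -25.3, -41.8]
contact_force: [-0.1, -0.4, -3.1]
gripper_width: 0.0139
gripper_force: 55.0
```

carry_out:
  deltas:
    - [0,[0,0,0],[0,0,0]]
    - [0,[0,0,0],[0,0,0]]
    - [0,[0,0,0],[0,0,0]]
    - [0,[0,0,0],[0,0,0]]
    - [0,[0,0,0],[0,0,0]]
    - [0,[0,0,0],[0,0,0]]
    - [0,[0,0,0],[0,0,0]]
    - [0,[0,0,0],[0,0,0]]
    - [0,[0,0,0],[0,0,0]]
    - [0,[0,0,0],[0,0,0]]

```text
time_s: 10.9
tcp_pos: [0.5848, -0.0514, 0.1634]
eef_rot: [151.7, -25.4, -41.8]
contact_force: [-0.2, -0.3, -3.2]
gripper_width: 0.0136
gripper_force: 55.0
```

```bash
python3 - <<'E'
from plant import r
from h import *
s=r.get_state();print(s["time_s"],s["tcp_pos"],s["eef_rot"],s["gripper_width"],s["gripper_force"])
o=[]
for n in("wrist","side","scene"):
    c=r.get_calibration(n); p,d=r.capture(n); np.savez(f"{n}4.npz",p=p,d=d,f=240/np.tan(np.radians(c["fov_y"])/2),cx=c["cx"],cy=c["cy"],view=c["view"]);o.append(p)
a=np.hstack([cv2.resize(o[0],(400,300)),cv2.resize(o[2][150:360,220:500],(400,300))])
b=cv2.resize(o[1][190:340,220:420],(400,300),interpolation=3);b=np.hstack([b,cv2.resize(o[0][60:360,120:520],(400,300))])
cv2.imwrite("pics/v4.png",np.vstack([a,b])[:,:,::-1])
E
```

```text
10.9 [ 0.58482542 -0.05141875  0.16335036] [151.70983195 -25.35550193 -41.79652216] 0.013583285086756382 54.983564615249634
```

View pics/v4.png

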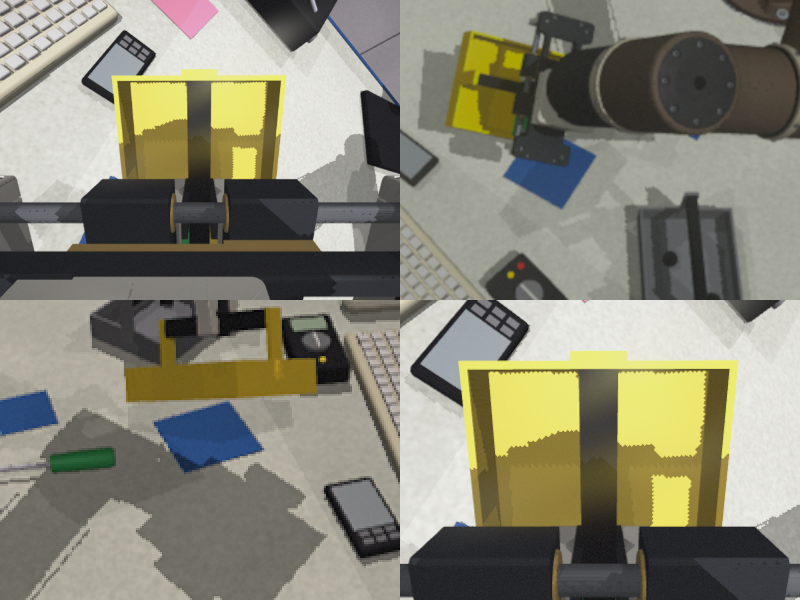

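The parts have left the visible upper floor in the wrist view, and the tray is tilted over the mat with nothing else disturbed. The green corner is hidden behind the gripper. I'll work out a vertical-axis turn that shows it to the scene camera while staying over the mat, and check the tilt from depth.

```bash
python3 - <<'E'
from plant import r
from h import *
from scipy.spatial.transform import Rotation as R
s=r.get_state();print(s["joints"].round(1))
R0=R.from_euler('xyz',s["eef_rot"],degrees=True);T=R.from_euler('x',180,degrees=True);tcp=s["tcp_pos"]
# floor check, tray frame, wrist cloud
p,W,ok=cloud("wrist4");h=tcp+R0.apply([0,0,-.044])
L=((W-h).reshape(-1,3)@(R0*T).as_matrix()).reshape(W.shape)+[0,0,.086]
m=ok&(L[...,0]>.0)&(L[...,0]<.07)&(abs(abs(L[...,1])-.03)<.018)&(abs(L[...,2])<.03)
q=L[m];A=np.c_[q[:,:2],np.ones(len(q))];print("floor z=ax+by+c",len(q),np.linalg.lstsq(A,q[:,2],rcond=None)[0].round(4))
V=np.load("scene4.npz")["view"];cam=-V[:3,:3].T@V[:3,3]
for y in (0,-30,-45,-60,-75,-90,-105):
    Rt=R.from_euler('z',y,degrees=True)*R0;G=Rt*T
    c=Rt.apply([0,0,-.044])+G.apply([-.085,.07,-.086]);t=np.array([.578,.0105,.065])-c
    hh=t+Rt.apply([0,0,-.044])
    v=G.inv().apply(cam-hh);v/=v[2];
    d=Rt.inv()*R0
    print(y,"cam slope tray",v[:2].round(2),"tcp",t.round(3),"tool delta",(R0.inv().apply(t-tcp)*1000).round(1),"rotvec",(R0.inv()*Rt).as_rotvec().round(3))
E
```

```text
[ 33.1  21.4 -25.6  31.2 -70.3  -9.4]
floor z=ax+by+c 12423 [-0.0027  0.0017  0.0049]
0 cam slope tray [0.38 0.1 ] tcp [ 0.585 -0.052  0.165] tool delta [ 1.   0.6 -0.9] rotvec [0. 0. 0.]
-30 cam slope tray [ 0.13 -0.01] tcp [ 0.553 -0.047  0.165] tool delta [-23.5  21.8  -2.7] rotvec [-0.224 -0.224  0.417]
-45 cam slope tray [ 0.03 -0.1 ] tcp [ 0.539 -0.039  0.165] tool delta [-38.   27.8  -7.4] rotvec [-0.336 -0.336  0.625]
-60 cam slope tray [-0.05 -0.21] tcp [ 0.528 -0.027  0.165] tool delta [-52.8  30.  -14.1] rotvec [-0.448 -0.449  0.833]
-75 cam slope tray [-0.1  -0.34] tcp [ 0.52  -0.012  0.165] tool delta [-66.7  28.4 -22.5] rotvec [-0.561 -0.561  1.042]
-90 cam slope tray [-0.13 -0.49] tcp [0.516 0.003 0.165] tool delta [-79.   23.  -31.9] rotvec [-0.673 -0.673  1.25 ]
-105 cam slope tray [-0.13 -0.67] tcp [0.516 0.02  0.165] tool delta [-88.6  14.3 -41.8] rotvec [-0.785 -0.785  1.458]
```

The tray sits rigidly in the grip: the floor fit agrees within 0.003 rad. I turn -75° about the vertical at constant tilt, keeping the corner over the mat, to reveal the patch.

carry_out:
  deltas:
    - [0,[-2,1,-1],[-0.017,-0.017,0.031]]
    - [0,[-6,4,-1],[-0.05,-0.05,0.094]]
    - [0,[-11,9,-2],[-0.101,-0.101,0.188]]
    - [0,[-17,14,-3],[-0.157,-0.157,0.292]]
    - [0,[-23,20,-4],[-0.219,-0.219,0.406]]
    - [0,[-30,24,-5],[-0.28,-0.28,0.521]]
    - [0,[-38,28,-8],[-0.342,-0.342,0.636]]
    - [0,[-46,29,-11],[-0.404,-0.404,0.75]]
    - [0,[-53,30,-15],[-0.46,-0.46,0.854]]
    - [0,[-60,29,-19],[-0.51,-0.51,0.948]]
    - [0,[-65,28,-22],[-0.544,-0.544,1.011]]
    - [0,[-67,28,-22],[-0.561,-0.561,1.042]]

```text
time_s: 12.25
tcp_pos: [0.5203, -0.0123, 0.164]
eef_rot: [151.7, -25.3, -117.1]
contact_force: [-0.1, -0.1, -4.1]
gripper_width: 0.0139
gripper_force: 55.0
```

carry_out:
  deltas:
    - [0,[0,0,0],[0,0,0]]
    - [0,[0,0,0],[0,0,0]]
    - [0,[0,0,0],[0,0,0]]
    - [0,[0,0,0],[0,0,0]]
    - [0,[0,0,0],[0,0,0]]
    - [0,[0,0,0],[0,0,0]]

```text
time_s: 12.85
tcp_pos: [0.5197, -0.0121, 0.1642]
eef_rot: [151.7, -25.4, -116.8]
contact_force: [-0.7, 0.3, -3.9]
gripper_width: 0.0136
gripper_force: 55.0
```

```bash
python3 - <<'E'
from plant import r
from h import *
from scipy.spatial.transform import Rotation as R
s=r.get_state();print(s["time_s"],s["joints"].round(1),s["gripper_force"])
R0=R.from_euler('xyz',s["eef_rot"],degrees=True);T=R.from_euler('x',180,degrees=True);tcp=s["tcp_pos"]
G=R0*T;h=tcp+R0.apply([0,0,-.044]);g=lambda a:h+G.apply(np.array(a)-[0,0,.086])
print("corner",g([-.085,.07,0]),"tilts",np.arccos(G.as_matrix()[2]))
p,d=r.capture("scene");c=r.get_calibration("scene");V=c["view"];f=240/np.tan(np.radians(c["fov_y"])/2)
def px(a):
    q=V[:3,:3]@g(a)+V[:3,3];return np.array([c["cx"]+f*q[0]/q[2],c["cy"]+f*q[1]/q[2]])
o=px([-.05,.035,.004]);print("patch px",o)
K=np.array([px(a) for a in([-.081,.066,.004],[-.019,.066,.004],[-.019,.004,.004],[-.081,.004,.004])])
x,y=(o-[50,45]).astype(int);k=6
im=cv2.resize(p[y:y+90,x:x+100],None,fx=k,fy=k,interpolation=cv2.INTER_CUBIC)
cv2.polylines(im,[((K-[x,y]+.5)*k).astype(np.int32)],True,(255,0,0),1)
cv2.imwrite("pics/v5.png",im[:,:,::-1])
E
```

```text
12.85 [  17.4   32.9    6.7   -3.5 -100.9  -50.2] 54.98357534408569
corner [0.5780447  0.01080797 0.06442374] tilts [1.12826809 2.01356079 0.6507123 ]
patch px [335.24200223 233.53023746]
```

View pics/v5.png

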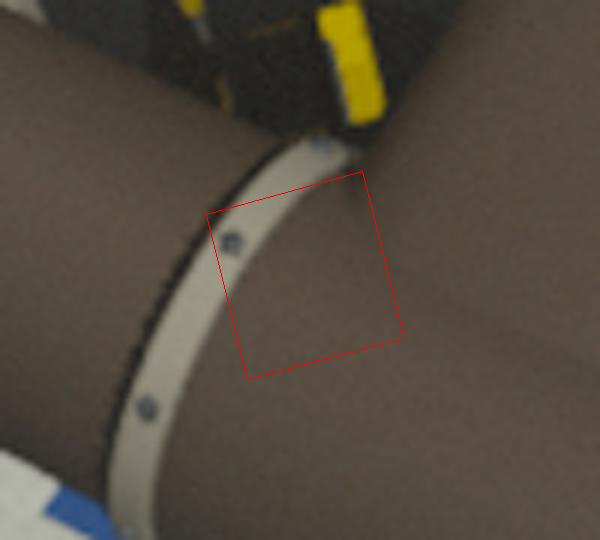

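The crop shows only the forearm, which hides the patch (predicted at 335,233) from the scene camera. I'll check which yaw lets the side camera see under the gripper.

```bash
python3 - <<'E'
from plant import r
import numpy as np
from scipy.spatial.transform import Rotation as R
s=r.get_state()
R0=R.from_euler('xyz',s["eef_rot"],degrees=True);T=R.from_euler('x',180,degrees=True);tcp=s["tcp_pos"]
for n in("side","scene"):
  V=r.get_calibration(n)["view"];cam=-V[:3,:3].T@V[:3,3];print(n,cam.round(2))
  for y in (75,45,0,-30,-45,-60,-75,-90,-105):
    Rt=R.from_euler('z',y,degrees=True)*R0;G=Rt*T
    c=Rt.apply([0,0,-.044])+G.apply([-.085,.07,-.086]);t=np.array([.578,.0105,.065])-c
    hh=t+Rt.apply([0,0,-.044]);C=G.inv().apply(cam-hh)+[0,0,.086]
    vis=0;N=0
    for x in np.linspace(-.078,-.022,8):
      for yy in np.linspace(.007,.063,8):
        P=np.array([x,yy,.010]);u=(C-P);u/=u[2];b=False
        for z in np.linspace(.01,.3,120):
            Q=P+u*(z-.01)
            b|=(z>.133 and abs(Q[0])<.05 and abs(Q[1])<.1) or (.066<z<.14 and abs(Q[0])<.012 and abs(Q[1])<.035) or (.075<z<.097 and abs(Q[1])<.007 and abs(Q[0])<.08) or (z<.04 and (abs(Q[0])>.081 or abs(Q[1])>.066))
        vis+=not b;N+=1
    print(y,"slope",(C/C[2])[:2].round(2),"vis",vis/N,"delta",(R0.inv().apply(t-tcp)*1000).round(1),"rv",(R0.inv()*Rt).as_rotvec().round(3))
E
```

```text
side [ 0.46 -0.99  0.84]
75 slope [  90.59 -102.04] vis 0.0 delta [  5.6 -68.  -34.3] rv [ 0.56   0.561 -1.042]
45 slope [14.79 -6.18] vis 0.0 delta [ 14.8 -42.9 -15.9] rv [ 0.336  0.336 -0.625]
0 slope [2.58 0.55] vis 0.75 delta [ 0.5  0.2 -0.4] rv [0. 0. 0.]
-30 slope [1.12 0.74] vis 0.625 delta [-24.   21.4  -2.2] rv [-0.224 -0.224  0.417]
-45 slope [0.71 0.7 ] vis 0.546875 delta [-38.6  27.3  -6.8] rv [-0.336 -0.336  0.625]
-60 slope [0.39 0.63] vis 0.375 delta [-53.3  29.6 -13.5] rv [-0.448 -0.449  0.833]
-75 slope [0.15 0.53] vis 0.25 delta [-67.3  27.9 -21.9] rv [-0.56  -0.561  1.042]
-90 slope [-0.06  0.42] vis 0.5 delta [-79.5  22.6 -31.4] rv [-0.673 -0.673  1.25 ]
-105 slope [-0.23  0.28] vis 0.65625 delta [-89.1  13.8 -41.3] rv [-0.785 -0.785  1.458]
scene [0.98 0.43 1.17]
75 slope [0.35 0.09] vis 0.0 delta [  5.6 -68.  -34.3] rv [ 0.56   0.561 -1.042]
45 slope [ 0.12 -0.01] vis 0.0 delta [ 14.8 -42.9 -15.9] rv [ 0.336  0.336 -0.625]
0 slope [-0.09 -0.32] vis 0.390625 delta [ 0.5  0.2 -0.4] rv [0. 0. 0.]
-30 slope [-0.12 -0.61] vis 0.375 delta [-24.   21.4  -2.2] rv [-0.224 -0.224  0.417]
-45 slope [-0.08 -0.79] vis 0.375 delta [-38.6  27.3  -6.8] rv [-0.336 -0.336  0.625]
-60 slope [ 0.01 -0.98] vis 0.578125 delta [-53.3  29.6 -13.5] rv [-0.448 -0.449  0.833]
-75 slope [ 0.15 -1.18] vis 0.828125 delta [-67.3  27.9 -21.9] rv [-0.56  -0.561  1.042]
-90 slope [ 0.35 -1.36] vis 0.890625 delta [-79.5  22.6 -31.4] rv [-0.673 -0.673  1.25 ]
-105 slope [ 0.6  -1.49] vis 0.953125 delta [-89.1  13.8 -41.3] rv [-0.785 -0.785  1.458]
```

```bash
cat > cap.py <<'E'
import sys
from plant import r
from h import *
from scipy.spatial.transform import Rotation as R
s=r.get_state();print(s["time_s"],s["gripper_force"],s["joints"].round(1))
R0=R.from_euler('xyz',s["eef_rot"],degrees=True);T=R.from_euler('x',180,degrees=True)
G=R0*T;h=s["tcp_pos"]+R0.apply([0,0,-.044]);g=lambda a:h+G.apply(np.array(a)-[0,0,.086])
print("corner",g([-.085,.07,0]),"tilts",np.arccos(G.as_matrix()[2]))
c=r.get_calibration("side");p,d=r.capture("side");V=c["view"];f=240/np.tan(np.radians(c["fov_y"])/2)
def px(a):
    q=V[:3,:3]@g(a)+V[:3,3];return np.array([c["cx"]+f*q[0]/q[2],c["cy"]+f*q[1]/q[2]])
K=np.array([px(a) for a in([-.081,.066,.004],[-.019,.066,.004],[-.019,.004,.004],[-.081,.004,.004])])
x,y=(px([-.03,.015,.02])-[33,37]).astype(int);k=6
im=cv2.resize(p[y:y+75,x:x+66],None,fx=k,fy=k,interpolation=cv2.INTER_CUBIC)
cv2.polylines(im,[((K-[x,y]+.5)*k).astype(np.int32)],True,(255,0,0),1)
cv2.imwrite(f"pics/s{sys.argv[1]}.png",im[:,:,::-1])
E
python3 cap.py a
```

```text
12.9 54.98351991176605 [  17.4   32.9    6.7   -3.5 -100.9  -50.2]
corner [0.57808849 0.01073467 0.0644073 ] tilts [1.12831889 2.01355665 0.6506682 ]
```

carry_out:
  deltas:
    - [0,[-1,1,0],[-0.011,-0.011,0.021]]
    - [0,[-4,3,0],[-0.034,-0.034,0.063]]
    - [0,[-8,6,0],[-0.068,-0.068,0.127]]
    - [0,[-13,11,-1],[-0.112,-0.112,0.208]]
    - [0,[-18,16,-1],[-0.157,-0.157,0.292]]
    - [0,[-22,19,-2],[-0.191,-0.191,0.355]]
    - [0,[-23,21,-2],[-0.213,-0.213,0.396]]
    - [0,[-24,21,-2],[-0.224,-0.224,0.417]]
    - [0,[-24,21,-2],[-0.224,-0.224,0.417]]
    - [0,[-24,21,-2],[-0.224,-0.224,0.417]]
    - [0,[-24,21,-2],[-0.224,-0.224,0.417]]
    - [0,[-24,21,-2],[-0.224,-0.224,0.417]]

```text
time_s: 14.15
tcp_pos: [0.5161, 0.0197, 0.1643]
eef_rot: [151.7, -25.4, -146.8]
contact_force: [0.7, 0.3, -3.3]
gripper_width: 0.014
gripper_force: 55.0
```

```bash
python3 cap.py b; python3 -c "
import cv2,numpy as np
cv2.imwrite('pics/v6.png',np.hstack([cv2.imread('pics/sa.png'),cv2.imread('pics/sb.png')]))"
```

```text
14.15 54.98351812362671 [   9.7   32.    10.6  -16.9 -102.   -71.6]
corner [0.57806821 0.01035202 0.06449707] tilts [1.12760796 2.013172   0.65093042]
```

View pics/v6.png

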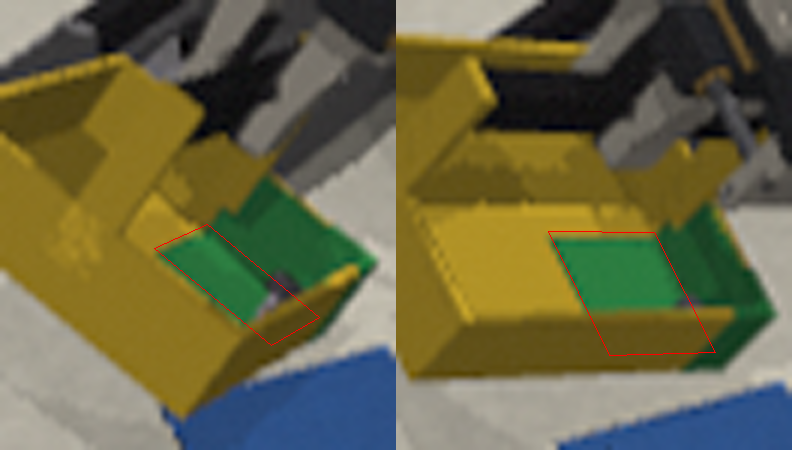

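Both side views show the whole visible floor and patch clear, with dark parts only in the far green corner (left view, about (285,285)). A strip behind the near wall is hidden. I'll rock the tray a little towards each wall, then turn 75° more, where the side camera looks almost straight into the tray.

carry_out:
  deltas:
    - [0,[0,0,0],[0,0.08,0]]
    - [0,[0,0,0],[0,0.16,0]]
    - [0,[0,0,0],[0,0.2,0]]
    - [0,[0,0,0],[0,0.2,0]]
    - [0,[0,0,0],[0,0.1,0]]
    - [0,[0,0,0],[0,0,0]]
    - [0,[0,0,0],[-0.1,0,0]]
    - [0,[0,0,0],[-0.2,0,0]]
    - [0,[0,0,0],[-0.2,0,0]]
    - [0,[0,0,0],[-0.1,0,0]]
    - [0,[0,0,0],[0,0,0]]
    - [0,[0,0,0],[0,0,0]]

```text
time_s: 15.4
tcp_pos: [0.5168, 0.0209, 0.1666]
eef_rot: [152.1, -25.1, -146.7]
contact_force: [-0.1, -0.5, -3.0]
gripper_width: 0.0137
gripper_force: 55.0
```

carry_out:
  deltas:
    - [0,[-2,1,-1],[-0.017,-0.017,0.031]]
    - [0,[-6,4,-1],[-0.05,-0.05,0.094]]
    - [0,[-11,9,-2],[-0.101,-0.101,0.188]]
    - [0,[-17,14,-3],[-0.157,-0.157,0.292]]
    - [0,[-23,20,-4],[-0.219,-0.219,0.406]]
    - [0,[-30,24,-5],[-0.28,-0.28,0.521]]
    - [0,[-38,28,-8],[-0.342,-0.342,0.636]]
    - [0,[-46,29,-11],[-0.404,-0.404,0.75]]
    - [0,[-53,30,-15],[-0.46,-0.46,0.854]]
    - [0,[-60,29,-19],[-0.51,-0.51,0.948]]
    - [0,[-65,28,-22],[-0.544,-0.544,1.011]]
    - [0,[-67,28,-22],[-0.561,-0.561,1.042]]

```text
time_s: 16.6
tcp_pos: [0.5706, 0.0709, 0.1656]
eef_rot: [151.7, -25.4, 137.8]
contact_force: [-0.6, -0.6, -3.2]
gripper_width: 0.0137
gripper_force: 55.0
```

carry_out:
  deltas:
    - [0,[0,0,0],[0,0,0]]
    - [0,[0,0,0],[0,0,0]]
    - [0,[0,0,0],[0,0,0]]
    - [0,[0,0,0],[0,0,0]]
    - [0,[0,0,0],[0,0,0]]
    - [0,[0,0,0],[0,0,0]]
    - [0,[0,0,0],[0,0,0]]
    - [0,[0,0,0],[0,0,0]]

```text
time_s: 17.4
tcp_pos: [0.5708, 0.0721, 0.1652]
eef_rot: [151.7, -25.4, 138.1]
contact_force: [-0.8, -0.0, -3.0]
gripper_width: 0.0139
gripper_force: 55.0
```

```bash
python3 cap.py c
```

```text
17.4 54.99649107456207 [  -2.6   17.2   -4.5  -39.4  -72.5 -122. ]
corner [0.57773745 0.00979683 0.06544701] tilts [1.12827346 2.01319332 0.6504129 ]
```

View pics/sc.png

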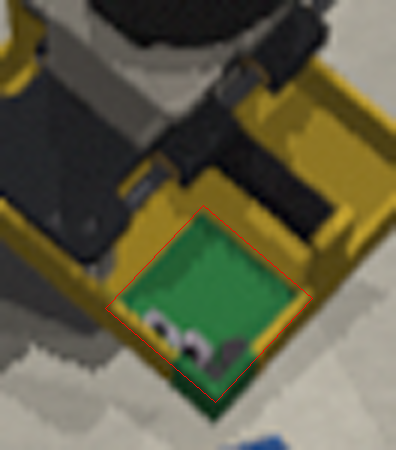

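The view looks straight into the tray. Modules are at (158,328) and (190,347), and the two dark spacers sit together at about (218,365) and (237,352), all inside the outlined patch. The corner is over the mat centre, 65 mm up, and steady, so I'm handing in.

```bash
python3 -c "
from plant import r
print(r.close_job())"
```

```text
the job is handed in; nothing more can be done
None
```

I handed the job in at about 17.4 s: the yellow tray is held tilted 0.65 rad with its green corner about 65 mm above the middle of the blue mat. The last side view shows both modules on the green patch, plus one dark blob there that I take to be the two spacers touching. The first grip slipped off without disturbing anything, and no verdict came back.

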